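Ready the forge hammer's drive: cap tight, lever past its lockout

TASK

The drive's oil has been topped up: first screw the reservoir's black wing cap clockwise until it is fully tight against its stop. Then lift the red lockout collar on the drive lever and, keeping it lifted, push the lever past the yellow gate tooth into the green drive notch, and release it so that the collar drops fully home there. Do not force the lever through with the collar down, and leave everything else on the bench where it is.

Things in the scene. Friction and masses are not known exactly. Their poses are not given: they have to be found in the camera images.
- gear_unit: Blue drive gear unit bolted down, 210 x 130 x 68 mm high without its lever; origin: centre of underside, z up. On top stands a steel quadrant in its x-z plane (two cheeks, 28 mm wide over both, rim 80 mm from the lever hinge) with a yellow gate tooth (to 90 mm from the hinge) and past it, on the +x side, a green drive notch. A 30 mm shaft stub sticks out of the -y side.
- lever_hinge (a point): Centre of the lever's hinge, inside the gear unit 50 mm above the bench, axes as gear_unit; the hinge axis is y. The steel lever ends in a black knob, 22 mm diameter, its top 160 mm from the hinge.
- lever (a joint): Lever angle, rad: 0 upright, positive leaning to the gear unit's +x (tip direction (sin, 0, cos)); stops at -0.45 and 0.45. Starts -0.42 to -0.12. Friction holds it where left (0.4 N m, 3 to 4 N at the collar). With the collar down, the yellow tooth stops the collar's 8 mm cross pin at about -0.03; in the green notch the pin can drop at angles above about 0.25.
- collar (a joint): Lift of the red lockout collar along the lever, m: 0 = down (home), 0.016 = up against the knob. A spring pulls it down (4 N at rest, 6 N fully up); released, it drops by itself unless its pin is over the tooth. The pin clears the tooth above a lift of 0.009.
- collar_mid (a point): Middle of the red round sleeve with dark bands (the collar), on the lever axis, 117 mm from the hinge when down. Sleeve 36 mm diameter, 42 mm long, 96 to 138 mm from the hinge when down; its sides are free for fingers at the gear unit's +y and -y. Axes follow the lever: z along it to the tip, y the hinge axis.
- oil_tank: Grey oil reservoir 120 x 120 x 100 mm high, bolted down; origin: centre of underside, z up. White painted mark on its top near the -x edge.
- cap (a joint): Angle of the reservoir's black wing cap, rad: 0 = fully tight against its stop, the wing along the tank's x with its white-tipped end over the white mark (tank -x); positive = unscrewed, anticlockwise from above, limit 2.6. Starts 0.9 to 2.3. Friction 0.1 N m. The cap does not rise or come off.
- cap_wing (a point): On the cap's turning axis, 141 mm above the bench, 18 mm above the cap's 62 mm disc. The upright wing to grip is 62 mm long (this point's x), 14 mm thick (its y), 30 mm high, 123 to 153 mm above the bench; its white-tipped end is at -x.
- hammer: Hand hammer, 280 mm long, lying flat, bystander; origin under its middle
- grease_tin: Green tin, 52 mm diameter, 60 mm high, bystander standing between gear unit and reservoir; origin at centre of underside
- jar: Glass jar with yellow lid, 72 mm diameter, 100 mm high, bystander; origin at centre of underside
- oil_bottle: Grey bottle with red cap, 64 mm diameter, 190 mm high, bystander; origin at centre of underside
- brush: Brush, 200 mm long, lying flat, bystander
- tongs: Dark steel tongs, 270 mm long, lying flat, bystander
- flat_bar: Bright steel flat bar 220 x 40 x 12 mm, lying flat, bystander
- mug: Blue mug, 80 mm diameter, 90 mm high, bystander; origin at centre of underside
Not all that is in view belongs to the job. What is shaped like the oil_tank but turquoise is not meant.

How it is judged:
By the outcome, as a careful person would: the job done as asked, in the order asked, and still so for the second after the job is handed in, with the robot touching nothing.
It also fails if it takes over 72 s, if anything falls off the work surface, if the arm or the gripper's body presses on something with over 40 N, if the wrist force passes 120 N, or if a joint passes its speed limit or range.

ROBOT

A 6-joint arm with a two-finger parallel gripper is mounted at the origin on the work surface. World frame = base frame: x ahead of the robot, y to its left, z up, the work surface at z = 0. Lengths are in mm, angles in rad, forces in N, time in s.
With the tool pointing down it reaches from about 325 to 750 mm from the base axis. Payload 7.6 kg.
Tool frame: the origin (TCP) lies midway between the tips of the shut fingers; the grasp point (between the pads) lies 19 mm behind it; y points along the fingers, x is the direction in which the jaws open and shut, and the axes are right-handed (so a half turn about y gives the same grasp; the last joint's range is limited). The gripper opens to 85 mm and grips with 20 to 120 N. Pads are 22 mm wide; open, the fingers measure 114 mm over their backs; the gripper's body (76 mm by 85 mm) begins 54 mm behind the grasp point. The pads swing forward as they close: fully open they stand 13 mm farther back than shut.
Start: joints at [1.174, 0.052, 1.401, -0, 1.689, -0.07], TCP at [168.516, 497.24, 231.323] pointing down, gripper open.
Joint ranges: [-2.9, 2.9], [-0.91, 2.17], [0.12, 2.37], [-1.06, 4.2], [0.26, 2.73], [-2.93, 2.93]. Speed limits (rad/s): [2.57, 2.57, 3.01, 3.14, 3.14, 3.14].

INTERFACE

Orientations are given as a unit quaternion [x, y, z, w].
In Python, from workcell import * gives the robot as it stands.
- The arm moves only by the tool send_rows, never from a script. Its argument "deltas" is a list of rows, each an object with "linear": the shift along the tool's x, y, z in m, a list of three; "yaw": the turn about the tool's y in rad. A call has 1 to 10 rows; each row is the pose to reach, as a shift and turn from the pose measured when the call began, along the tool's axes at that moment; what a row does not reach only later rows make up. A row lasts 1/8 s, in which the tool goes at most 62.5 mm and 10.7 degrees, less where a joint would pass 70% of its speed; a pose out of reach is approached as far as the arm can. A call with a gripper value outside its range is refused whole. "hand" is the opening, from -1 (shut) to 1 (fully open), so that 0 is half open, set as the call begins (left out, the last holds). The fingers move at their own pace and stop on an object; the grip force is fixed at half the most. Time passes only in rows, so rows that repeat a pose let the fingers close. It gives the time, the measured TCP pose, the force and the opening at its end, in the units of the state.
- observe(): the state, without advancing time (a new reading comes with each control period).
- capture(name): name is "scene" or "top" or "wrist"; returns a dict with "img" (420x560x3 uint8, red, green, blue), "mtx" (3x3 intrinsics, pixels), "xyz" and "rotation" of the camera in the world; the wrist camera has in their place "hand_eye" (4x4, takes a point from camera to tool coordinates, whose origin is the TCP and whose axes are the tool frame's). Camera axes: x right, y down, z forward; pixel columns grow to the right and rows downward; lengths in mm; the calibration is good to about 2 mm. The wrist camera is an equidistant fisheye: a pixel r from the principal point sees the ray r / f radians off the axis. A picture is of the moment at which its call begins: read the wrist's pose just before it. There is no depth.
- job_done(): hands the job in, once; it reports no verdict.
The state is a dict: "t": time; "joint_positions": joint angles; "joint_velocities": joint speeds; "joint_torque": joint torques, N m; "tcp_pos": TCP position; "orientation": TCP orientation; "ft_force": force on the tool from outside, world axes, zero at the start; "torque": the same for the moment, N m; "grip_width": finger opening in mm.
Only numpy, scipy, OpenCV 4.12 (cv2) and the standard library are available. Lean on these libraries where they do the work, as an engineer would, in place of code of your own. Each camera call takes 0.05 s, during which the arm holds its last target.

## Working session

There is one attempt and no reset: what is moved stays moved. The work goes in short steps, Python scripts to look and compute and a tool call to move; the robot and the scene stay as the last step left them, time stands still between calls to the robot, and variables do not carry over. Pictures are saved under pics/ and viewed, and the job is handed in when it is done.

Besides the shell and the picture viewer there is one more tool, called after "Call:" by a JSON object that holds its "op" and its "data", one argument or row to a line. send_rows: Moves the arm, as the interface text tells. Its arguments: {"type":"object","properties":{"deltas":{"type":"array"},"hand":{"type":"number"}},"required":["deltas"]}

```bash
mkdir -p pics; ls
python3 - <<'E'
from workcell import *
import cv2
s=observe(); print(s)
for n in ("scene","top","wrist"):
    c=capture(n); cv2.imwrite(f"pics/{n}0.png",c["img"][:,:,::-1])
    print(n,{k:v for k,v in c.items() if k!="img"})
E
```

```text
pics
{'t': 0.0, 'joint_positions': array([ 1.17369096e+00,  5.28414561e-02,  1.40171527e+00,  9.64889467e-07,
        1.68861825e+00, -7.03174291e-02]), 'joint_velocities': array([-1.86028984e-05, -1.46748886e-03,  6.65945097e-04,  1.99237261e-04,
        8.05898100e-04,  1.35277450e-05]), 'joint_torque': array([-1.52798777e-03, -3.81675625e+01, -3.60178792e+01, -3.63331656e-04,
        6.47825291e-03, -9.11641877e-06]), 'tcp_pos': array([168.39591553, 496.94133041, 230.47475339]), 'orientation': array([ 0.57496711,  0.41152977, -0.41248301, -0.57438126]), 'ft_force': array([ 0.303096  , -0.34588477, -0.41138803]), 'torque': array([-0.0092501 ,  0.04653495,  0.04419528]), 'grip_width': 85.65743411428632}
scene {'mtx': array([[424.51176523,   0.        , 276.17531463],
       [  0.        , 424.51176523, 203.00485281],
       [  0.        ,   0.        ,   1.        ]]), 'xyz': array([1225.63740704, -866.08366247,  892.34312582]), 'rotation': array([ 0.83442586,  0.29418238, -0.15760006, -0.43858002])}
top {'mtx': array([[400.26430165,   0.        , 278.09555161],
       [  0.        , 400.26430165, 205.17945999],
       [  0.        ,   0.        ,   1.        ]]), 'xyz': array([ 313.08776503,    5.41725975, 1245.58480675]), 'rotation': array([-0.70413008,  0.70500034, -0.06644961,  0.05253369])}
wrist {'mtx': array([[325.1922621 ,   0.        , 281.29172712],
       [  0.        , 325.1922621 , 208.72314321],
       [  0.        ,   0.        ,   1.        ]]), 'hand_eye': array([[ 9.99999884e-01, -1.37956590e-04,  4.60556309e-04,
        -2.11727242e-01],
       [-4.80636655e-04, -2.63925250e-01,  9.64543017e-01,
        -1.42769733e+02],
       [-1.15126269e-05, -9.64543127e-01, -2.63925285e-01,
         6.72071843e+01],
       [ 0.00000000e+00,  0.00000000e+00,  0.00000000e+00,
         1.00000000e+00]])}
```

View pics/scene0.png

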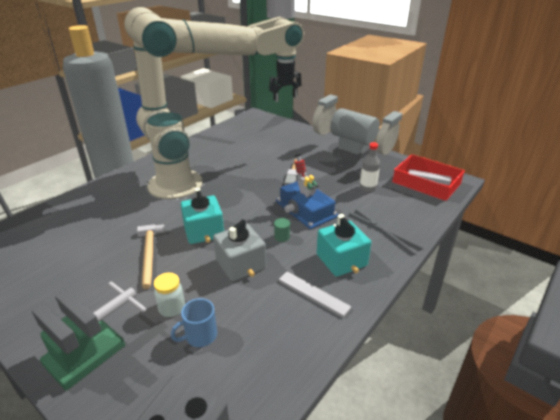

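View pics/top0.png

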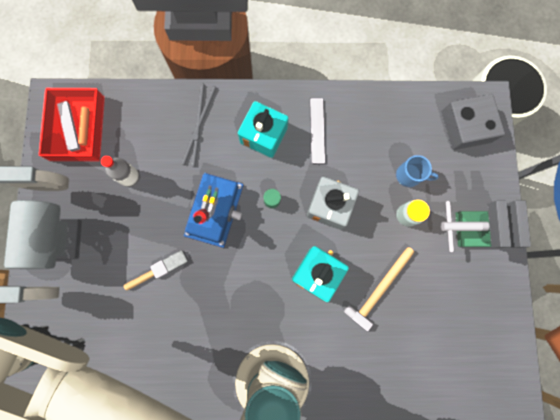

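View pics/wrist0.png

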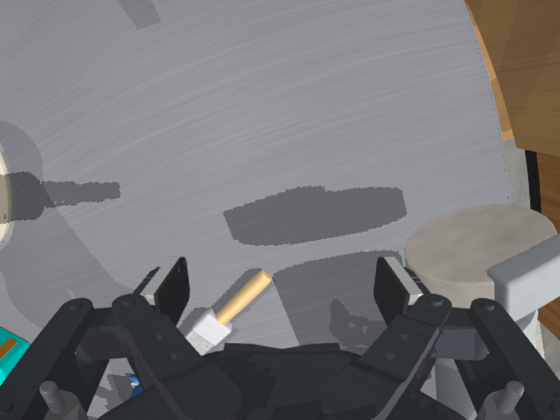

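The top view shows the robot base at about (272,380), with world x pointing up. The blue gear unit is at (215,208), the grey tank at (335,203), and the turquoise decoys at (263,128) and (321,273). I'll zoom in on the gear unit and the tank.

```bash
cat > h.py <<'E'
import numpy as np, cv2
from scipy.spatial.transform import Rotation as R
def ray_plane(c,uv,z):
    K=c["mtx"]; d=np.array([(uv[0]-K[0,2])/K[0,0],(uv[1]-K[1,2])/K[1,1],1.])
    d=R.from_quat(c["rotation"]).apply(d); o=c["xyz"]; return o+d*(z-o[2])/d[2]
def proj(c,P):
    P=np.atleast_2d(P); K=c["mtx"]; q=R.from_quat(c["rotation"]).inv().apply(P-c["xyz"])
    return np.c_[q[:,0]/q[:,2]*K[0,0]+K[0,2], q[:,1]/q[:,2]*K[1,1]+K[1,2]]
def crop(img,u0,v0,w,h,f,name):
    a=cv2.resize(img[v0:v0+h,u0:u0+w,::-1],None,fx=f,fy=f,interpolation=cv2.INTER_CUBIC); 
    for i in range(0,w,10):
        cv2.putText(a,str(u0+i),(i*f,8),0,.3,(255,255,255),1) if i%20==0 else None; cv2.line(a,(i*f,10),(i*f,14),(255,255,255),1)
    for i in range(0,h,10):
        cv2.putText(a,str(v0+i),(0,i*f+3),0,.3,(255,255,255),1)
    cv2.imwrite(name,a)
E
python3 - <<'E'
from workcell import *
from h import *
c=capture("top"); np.save("top.npy",c,allow_pickle=True)
crop(c["img"],180,165,70,90,8,"pics/t_gear.png") 
crop(c["img"],285,165,90,70,8,"pics/t_tank.png")
c=capture("scene"); np.save("scene.npy",c,allow_pickle=True)
crop(c["img"],200,150,150,130,5,"pics/s_both.png")
E
```

```text
(no output)
```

View pics/t_gear.png

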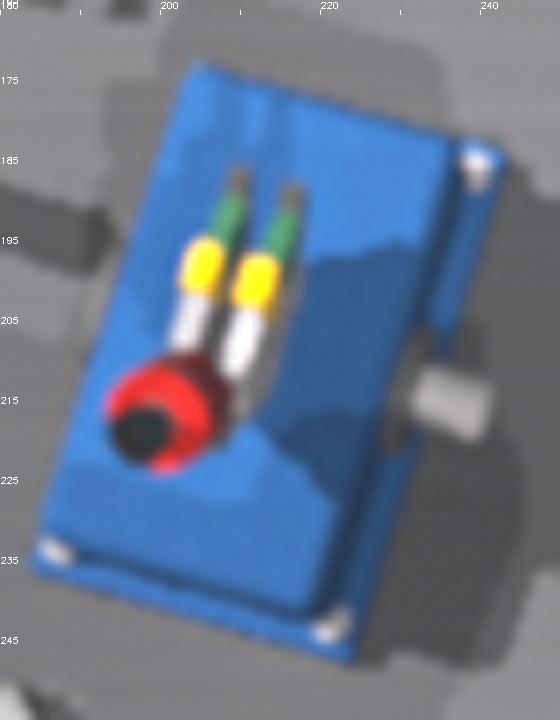

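View pics/t_tank.png

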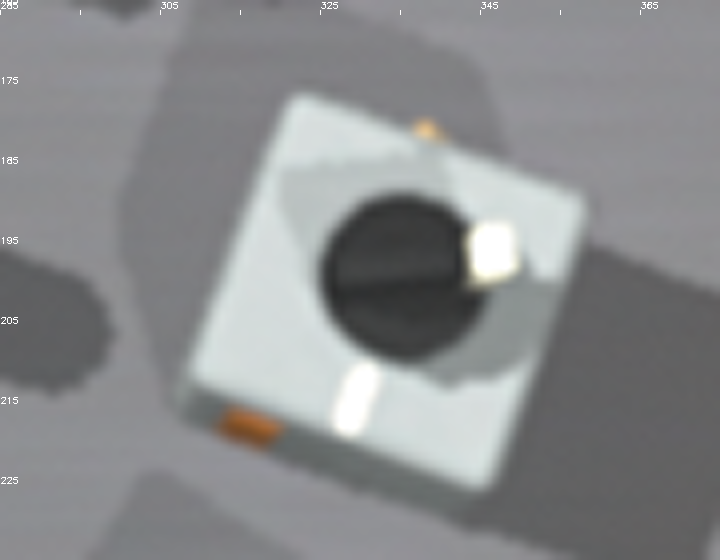

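View pics/s_both.png

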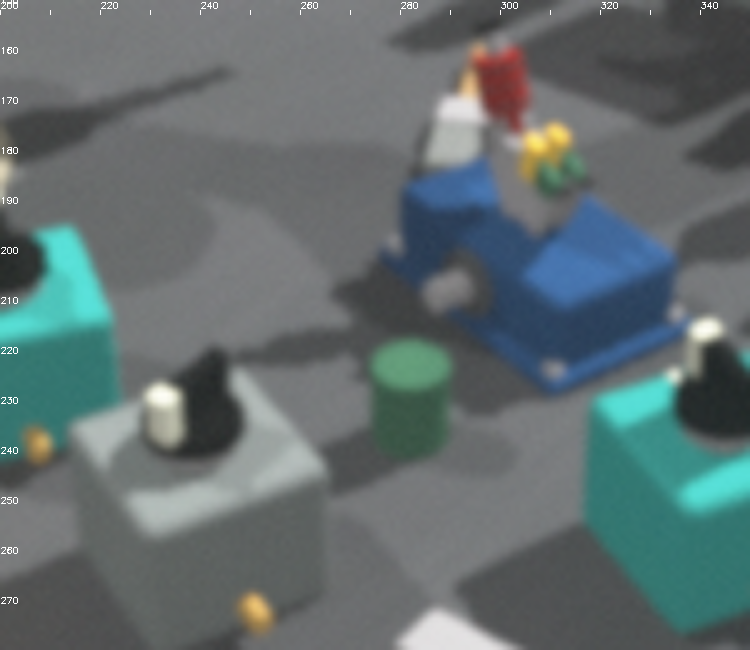

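Run:
```python
from h import *
c=np.load("top.npy",allow_pickle=True).item(); s=np.load("scene.npy",allow_pickle=True).item()
tk=np.array([ray_plane(c,p,100) for p in [(321.3,176.3),(358,190.3),(345.5,226.2),(309,212.5)]])
print(tk.round(1), tk.mean(0).round(1))
for i in range(4): d=tk[(i+1)%4]-tk[i]; print(np.linalg.norm(d).round(1), np.degrees(np.arctan2(d[1],d[0])).round(1))
print("mark",ray_plane(c,(329.5,214.5),100), "tip",ray_plane(c,(346.3,196.5),153),"disc",ray_plane(c,(335.3,199.5),123))
print("scene top corners of tank", [proj(s,p).round(1) for p in tk])
print("cross check tank corner scene->", ray_plane(s,(214,236),100),ray_plane(s,(231,257.5),100),ray_plane(s,(265,243),100))
for z in (0,5,8):
  g=np.array([ray_plane(c,p,z) for p in [(183.5,236.5),(224,247.5),(243,184)]]); print(z,g.round(1), np.linalg.norm(np.diff(g,axis=0),axis=1),(g[0]+g[2])/2)
  for i in range(2): d=g[i+1]-g[i]; print(np.degrees(np.arctan2(d[1],d[0])))
```

```text
[[ 594.3 -145.1  100. ]
 [ 552.3 -252.1  100. ]
 [ 446.5 -212.   100. ]
 [ 486.5 -107.   100. ]] [ 519.9 -179.   100. ]
115.0 -111.4
113.2 159.3
112.3 69.1
114.4 -19.4
mark [ 480.59308351 -166.49807615  100.        ] tip [ 523.56590455 -206.77102776  153.        ] disc [ 520.58061785 -180.74361008  123.        ]
scene top corners of tank [array([[264.8, 241.4]]), array([[228.8, 254.5]]), array([[212.7, 232.8]]), array([[246.2, 221.4]])]
cross check tank corner scene-> [ 460.38990626 -220.26105369  100.        ] [ 566.10377092 -257.34704454  100.        ] [ 599.47383576 -150.37771376  100.        ]
0 [[426.3 274.2   0. ]
 [392.1 148.3   0. ]
 [593.2  91.9   0. ]] [130.5333652  208.87291741] [509.75908473 183.08690791   0.        ]
-105.18983459030042
-15.6396732746924
5 [[425.8 273.1   5. ]
 [391.8 147.7   5. ]
 [592.1  91.6   5. ]] [130.00938095 208.0344642 ] [508.96961091 182.37371019   5.        ]
-105.18983459030042
-15.639673274692411
8 [[425.6 272.5   8. ]
 [391.6 147.3   8. ]
 [591.4  91.4   8. ]] [129.6949904  207.53139227] [508.49592662 181.94579156   8.        ]
-105.18983459030042
-15.6396732746924
```

```bash
cat >> h.py <<'E'
def info():
    from workcell import observe
    s=observe(); M=R.from_quat(s["orientation"]).as_matrix()
    print("t",round(s["t"],2),"tcp",s["tcp_pos"].round(1),"F",s["ft_force"].round(1),"T",s["torque"].round(2),"w",round(s["grip_width"],1),"q",s["joint_positions"].round(3))
    print("xdir deg",np.degrees(np.arctan2(M[1,0],M[0,0])).round(2),"tooly",M[:,1].round(3)); return s,M
def rel(s,M,P): return (M.T@(np.array(P)-s["tcp_pos"])/1000).round(4)
E
python3 - <<'E'
from h import *
s,M=info(); print(M.round(3))
print(rel(s,M,[500,-130,270]), rel(s,M,[168,497,270]))
E
```

```text
t 0.25 tcp [168.5 497.1 230.9] F [-0.5  1.  -0.4] T [-0.01 -0.07 -0.05] w 85.8 q [ 1.174  0.053  1.401 -0.     1.689 -0.07 ]
xdir deg 71.27 tooly [-0.    -0.001 -1.   ]
[[ 0.321 -0.    -0.947]
 [ 0.947 -0.001  0.321]
 [-0.001 -1.     0.   ]]
[-0.4875 -0.0388 -0.5153] [-0.0003 -0.0391  0.0004]
```

Call:
{"op": "send_rows", "data": {
  "deltas": [
    {"linear": [-0.02,-0.04,-0.02],"yaw": 0.1},
    {"linear": [-0.07,-0.04,-0.07],"yaw": 0.25},
    {"linear": [-0.11,-0.04,-0.11],"yaw": 0.4},
    {"linear": [-0.15,-0.04,-0.16],"yaw": 0.55},
    {"linear": [-0.19,-0.04,-0.2],"yaw": 0.7},
    {"linear": [-0.23,-0.04,-0.24],"yaw": 0.85},
    {"linear": [-0.27,-0.04,-0.29],"yaw": 1.0},
    {"linear": [-0.32,-0.04,-0.34],"yaw": 1.13},
    {"linear": [-0.36,-0.04,-0.38],"yaw": 1.13},
    {"linear": [-0.4,-0.04,-0.42],"yaw": 1.13}
  ],
  "hand": 1
}}

```text
t: 1.5
tcp_pos: [438.4, -18.6, 271.3]
orientation: [0.706, 0.04, -0.04, -0.706]
ft_force: [1.0, 0.3, -0.2]
grip_width: 85.5
```

Run:
```python
from h import *
s,M=info()
print(rel(s,M,[520,-130,240]))
```

```text
t 1.5 tcp [438.4 -18.6 271.3] F [ 1.   0.3 -0.2] T [ 0.01 -0.02 -0.02] w 85.5 q [-0.126 -0.201  1.562 -0.     1.78  -0.24 ]
xdir deg 6.5 tooly [ 0.    -0.001 -1.   ]
[ 0.0685  0.0314 -0.1199]
```

Call:
{"op": "send_rows", "data": {
  "deltas": [
    {"linear": [0.02,0.01,-0.055]},
    {"linear": [0.045,0.02,-0.11]},
    {"linear": [0.063,0.045,-0.17]},
    {"linear": [0.063,0.05,-0.17]}
  ]
}}

```text
schema error: expected keys linear, yaw
```

Run:
```python
from workcell import *
from h import *
s,M=info()
c=capture("wrist"); c["pos"]=s["tcp_pos"];c["M"]=M; np.save("w1.npy",c,allow_pickle=True)
a=c["img"][:,:,::-1]; cv2.imwrite("pics/w1.png",cv2.resize(a,None,fx=1.4,fy=1.4))
```

```text
t 1.5 tcp [438.4 -18.6 271.3] F [ 1.   0.3 -0.2] T [ 0.01 -0.02 -0.02] w 85.5 q [-0.126 -0.201  1.562 -0.     1.78  -0.24 ]
xdir deg 6.5 tooly [ 0.    -0.001 -1.   ]
```

View pics/w1.png

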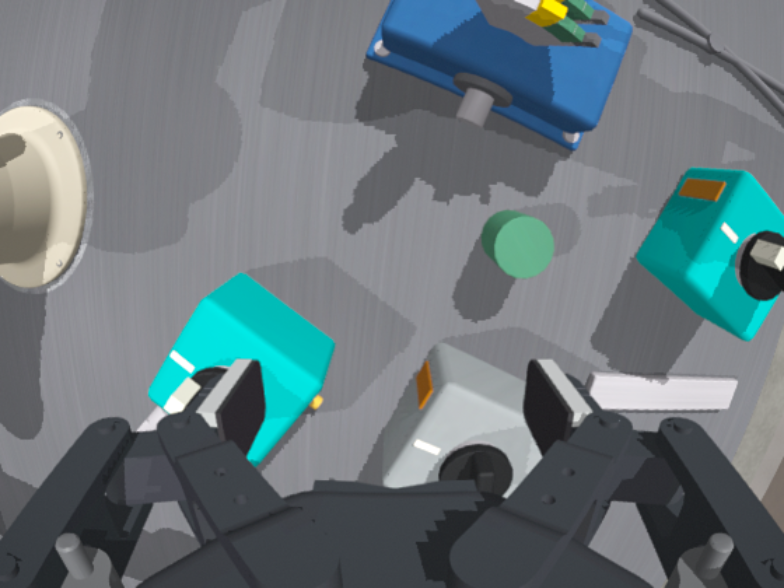

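The move was refused because it lacked "yaw" keys. The wrist picture is still useful: the grey tank with its wing is at about (478,472), the grease tin at (518,245), and the gear unit at the top.

Call:
{"op": "send_rows", "data": {
  "deltas": [
    {"linear": [0.02,0.01,-0.055],"yaw": 0},
    {"linear": [0.045,0.02,-0.11],"yaw": 0},
    {"linear": [0.063,0.045,-0.17],"yaw": 0},
    {"linear": [0.063,0.05,-0.17],"yaw": 0},
    {"linear": [0.063,0.05,-0.17],"yaw": 0}
  ]
}}

```text
t: 2.17
tcp_pos: [520.5, -186.2, 220.0]
orientation: [0.707, 0.037, -0.039, -0.705]
ft_force: [-0.2, 0.7, -0.0]
grip_width: 85.2
```

Run:
```python
from workcell import *
from h import *
s,M=info()
c=capture("wrist"); c["pos"]=s["tcp_pos"];c["M"]=M; np.save("w2.npy",c,allow_pickle=True)
a=c["img"][:,:,::-1]; cv2.imwrite("pics/w2.png",cv2.resize(a,None,fx=1.4,fy=1.4))
```

```text
t 2.17 tcp [ 520.5 -186.2  220. ] F [-0.2  0.7 -0. ] T [ 0.06  0.01 -0.  ] w 85.2 q [-0.409  0.135  1.335 -0.003  1.673 -0.517]
xdir deg 6.17 tooly [-0.002 -0.003 -1.   ]
```

View pics/w2.png

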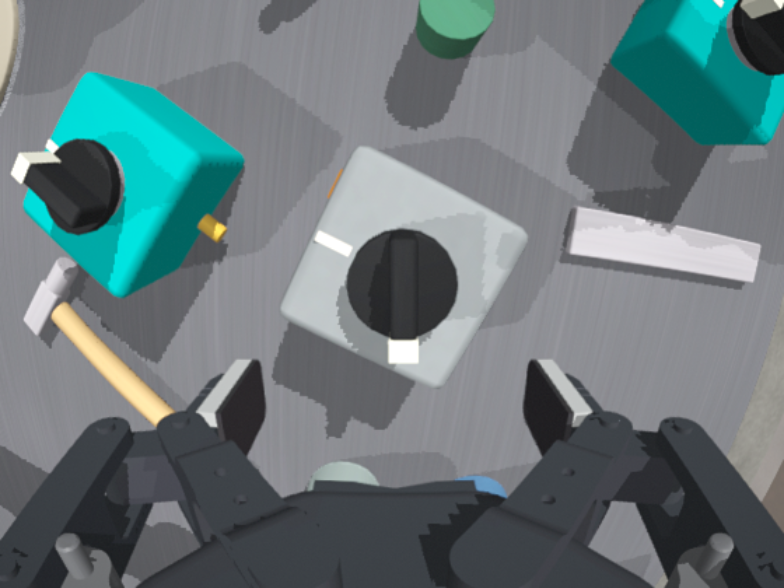

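The wing lies along the image vertical, from (404,233) to its white tip at (403,352). The mark is at (333,243). All pixels are in the 1.4x picture.

```bash
cat >> h.py <<'E'
def wray(c,uv,z):
    K=c["mtx"]; x=(uv[0]-K[0,2])/K[0,0]; y=(uv[1]-K[1,2])/K[1,1]; r=np.hypot(x,y); k=np.sin(r)/r if r>0 else 1
    d=np.array([x*k,y*k,np.cos(r)]); H=c["hand_eye"]; o=c["pos"]+c["M"]@H[:3,3]; d=c["M"]@H[:3,:3]@d
    return o+d*(z-o[2])/d[2]
def wproj(c,P):
    H=c["hand_eye"]; p=c["M"].T@(np.asarray(P,float)-c["pos"]); q=H[:3,:3].T@(p-H[:3,3]); q/=np.linalg.norm(q)
    r=np.arccos(q[2]); n=np.hypot(q[0],q[1]); K=c["mtx"]; return np.array([q[0]/n*r*K[0,0]+K[0,2],q[1]/n*r*K[1,1]+K[1,2]])
E
python3 - <<'E'
from h import *
c=np.load("w2.npy",allow_pickle=True).item()
crop(c["img"],190,95,200,190,4,"pics/w2c.png")
for n,uv,z in [("tip far",(404,235),153),("tip near",(403.5,340),153),("tipend",(403,362),123),("disc L",(348,285),123),("disc R",(458,285),123),("disc top",(403,229),123),("mark",(333,243),100),("c1",(361,147),100),("c2",(527,234),100),("c3",(440,387),100),("c4",(282,311),100)]:
    print(n,wray(c,np.array(uv)/1.4,z).round(1))
E
```

```text
tip far [ 520.6 -149.1  153. ]
tip near [ 526.3 -200.8  153. ]
tipend [ 529.4 -226.1  123. ]
disc L [ 494.4 -183.9  123. ]
disc R [ 554.2 -177.4  123. ]
disc top [ 520.8 -150.2  123. ]
mark [ 481.6 -165.6  100. ]
c1 [ 492.6 -108.4  100. ]
c2 [ 595.5 -147.1  100. ]
c3 [ 556.9 -251.6  100. ]
c4 [ 452.8 -211.   100. ]
```

View pics/w2c.png

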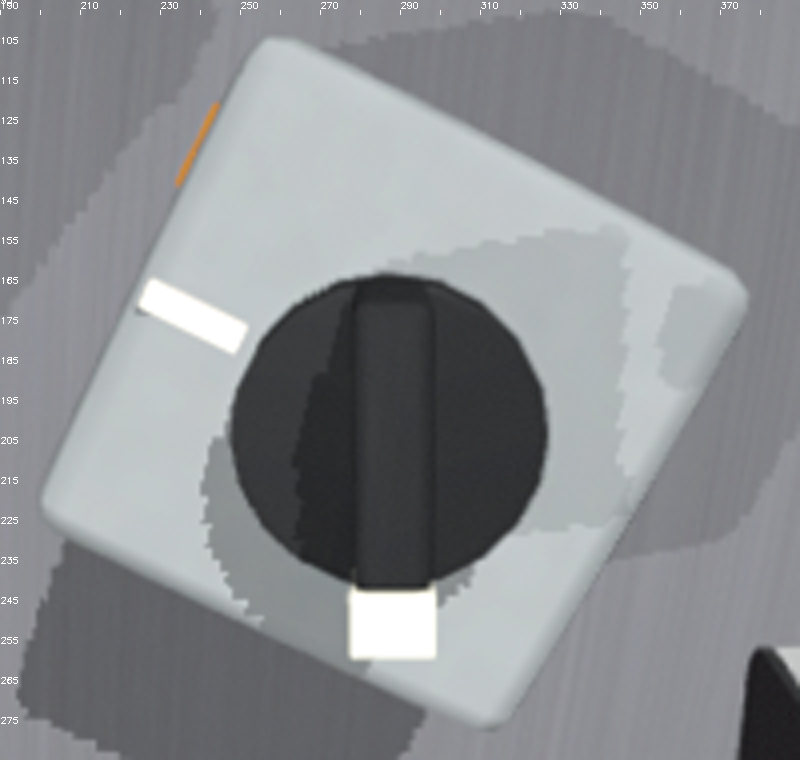

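Call:
{"op": "send_rows", "data": {
  "deltas": [
    {"linear": [0.004,0.02,0.006],"yaw": 0},
    {"linear": [0.004,0.06,0.006],"yaw": 0},
    {"linear": [0.004,0.085,0.006],"yaw": 0},
    {"linear": [0.004,0.093,0.006],"yaw": 0},
    {"linear": [0.004,0.093,0.006],"yaw": 0}
  ]
}}

```text
t: 2.85
tcp_pos: [524.5, -178.9, 129.6]
orientation: [0.707, 0.039, -0.038, -0.705]
ft_force: [-0.2, 0.8, 0.6]
grip_width: 85.4
```

Run:
```python
from workcell import *
from h import *
s,M=info()
c=capture("wrist"); c["pos"]=s["tcp_pos"];c["M"]=M; np.save("w3.npy",c,allow_pickle=True)
a=c["img"][:,:,::-1]; cv2.imwrite("pics/w3.png",a)
```

```text
t 2.85 tcp [ 524.5 -178.9  129.6] F [-0.2  0.8  0.6] T [-0.02  0.04  0.  ] w 85.4 q [-0.394  0.186  1.46  -0.003  1.493 -0.503]
xdir deg 6.29 tooly [ 0.001 -0.004 -1.   ]
```

View pics/w3.png

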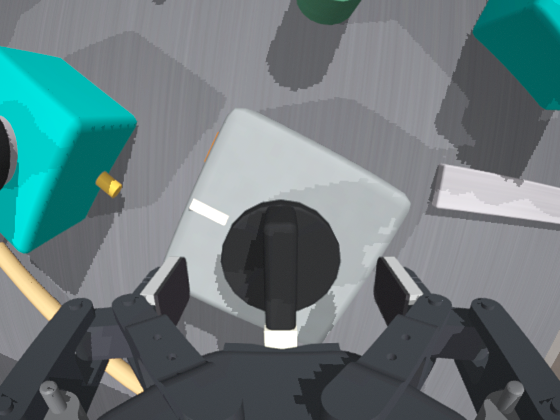

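The wing at (281,268) sits midway between the pads at (180,290) and (380,290). I'll close, with a small further descent of about 2 mm.

Call:
{"op": "send_rows", "data": {
  "deltas": [
    {"linear": [0,0.002,0],"yaw": 0},
    {"linear": [0,0.002,0],"yaw": 0},
    {"linear": [0,0.002,0],"yaw": 0},
    {"linear": [0,0.002,0],"yaw": 0},
    {"linear": [0,0.002,0],"yaw": 0},
    {"linear": [0,0.002,0],"yaw": 0},
    {"linear": [0,0.002,0],"yaw": 0},
    {"linear": [0,0.002,0],"yaw": 0}
  ],
  "hand": -1
}}

```text
t: 3.9
tcp_pos: [524.2, -179.4, 128.5]
orientation: [0.708, 0.039, -0.038, -0.704]
ft_force: [-5.3, 0.0, 3.8]
grip_width: 12.7
```

Run:
```python
from h import *
s,M=info()
```

```text
t 3.9 tcp [ 524.2 -179.4  128.5] F [-5.3  0.   3.8] T [0.07 0.83 0.08] w 12.7 q [-0.394  0.187  1.461 -0.004  1.491 -0.503]
xdir deg 6.26 tooly [ 0.001 -0.004 -1.   ]
```

Call:
{"op": "send_rows", "data": {
  "deltas": [
    {"linear": [0,0,0],"yaw": 0.1},
    {"linear": [0,0,0],"yaw": 0.25},
    {"linear": [0,0,0],"yaw": 0.4},
    {"linear": [0,0,0],"yaw": 0.55},
    {"linear": [0,0,0],"yaw": 0.7},
    {"linear": [0,0,0],"yaw": 0.85},
    {"linear": [0,0,0],"yaw": 1.0},
    {"linear": [0,0,0],"yaw": 1.15},
    {"linear": [0,0,0],"yaw": 1.3},
    {"linear": [0,0,0],"yaw": 1.4}
  ]
}}

```text
t: 5.15
tcp_pos: [526.2, -180.9, 128.6]
orientation: [0.565, -0.423, 0.43, -0.563]
ft_force: [12.5, -8.2, -6.7]
grip_width: 13.2
```

Run:
```python
from workcell import *
from h import *
s,M=info()
c=capture("wrist"); c["pos"]=s["tcp_pos"];c["M"]=M; np.save("w4.npy",c,allow_pickle=True)
a=c["img"][:,:,::-1]; cv2.imwrite("pics/w4.png",a)
```

```text
t 5.15 tcp [ 526.2 -180.9  128.6] F [12.5 -8.2 -6.7] T [-1.23 -1.83  0.17] w 13.2 q [-0.395  0.189  1.459 -0.005  1.485  0.9  ]
xdir deg -74.19 tooly [ 0.006 -0.008 -1.   ]
```

View pics/w4.png

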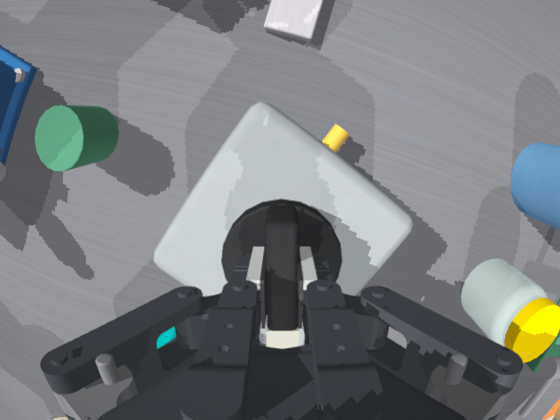

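Call:
{"op": "send_rows", "data": {
  "deltas": [
    {"linear": [0,0,0],"yaw": 0.12},
    {"linear": [0,0,0],"yaw": 0.25},
    {"linear": [0,0,0],"yaw": 0.38},
    {"linear": [0,0,0],"yaw": 0.48},
    {"linear": [0,0,0],"yaw": 0.55},
    {"linear": [0,0,0],"yaw": 0.6},
    {"linear": [0,0,0],"yaw": 0.64},
    {"linear": [0,0,0],"yaw": 0.67},
    {"linear": [0,0,0],"yaw": 0.67}
  ]
}}

```text
t: 6.32
tcp_pos: [526.2, -182.3, 128.5]
orientation: [0.392, -0.584, 0.593, -0.391]
ft_force: [2.1, -6.5, -0.6]
grip_width: 12.9
```

Run:
```python
from h import *
s,M=info()
```

```text
t 6.33 tcp [ 526.2 -182.3  128.5] F [ 2.1 -6.5 -0.6] T [-0.92  0.16  0.95] w 12.9 q [-0.396  0.189  1.459 -0.007  1.483  1.573]
xdir deg -112.78 tooly [ 0.007 -0.011 -1.   ]
```

The torque about z rose from 0.17 to 0.95 N m at roughly the predicted angle, so the cap seems to be at its stop. I'll turn a little further to confirm.

Call:
{"op": "send_rows", "data": {
  "deltas": [
    {"linear": [0,0,0],"yaw": 0.03},
    {"linear": [0,0,0],"yaw": 0.06},
    {"linear": [0,0,0],"yaw": 0.06}
  ]
}}

```text
t: 6.7
tcp_pos: [526.2, -182.4, 128.6]
orientation: [0.374, -0.595, 0.605, -0.374]
ft_force: [0.5, -3.3, 0.5]
grip_width: 13.0
```

Run:
```python
from workcell import *
from h import *
s,M=info()
c=capture("top"); crop(c["img"],285,165,90,70,8,"pics/t_tank2.png")
```

```text
t 6.7 tcp [ 526.2 -182.4  128.6] F [ 0.5 -3.3  0.5] T [-0.4   0.37  1.99] w 13.0 q [-0.396  0.189  1.459 -0.008  1.483  1.632]
xdir deg -116.16 tooly [ 0.007 -0.011 -1.   ]
```

View pics/t_tank2.png

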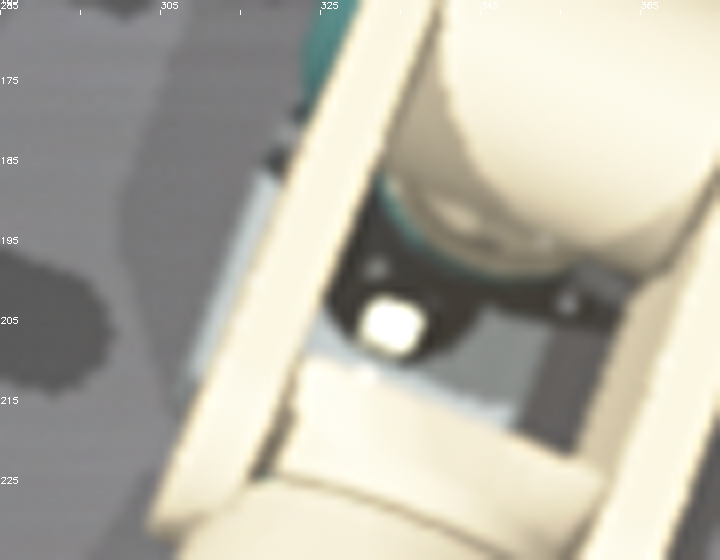

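Torque went up to 2.0 N m with the cap not following, so it is at the stop. The white tip now sits over the mark in the top view. I'll open and rise.

Call:
{"op": "send_rows", "data": {
  "deltas": [
    {"linear": [0,0,0],"yaw": 0.06},
    {"linear": [0,0,0],"yaw": 0.06},
    {"linear": [0,0,0],"yaw": 0.06},
    {"linear": [0,0,0],"yaw": 0.06},
    {"linear": [0,0,0],"yaw": 0.06},
    {"linear": [0,-0.03,0],"yaw": 0.06},
    {"linear": [0,-0.08,0],"yaw": 0.06},
    {"linear": [0,-0.12,0],"yaw": 0.0},
    {"linear": [0,-0.14,0],"yaw": 0.0},
    {"linear": [0,-0.14,0],"yaw": 0.0}
  ],
  "hand": 1
}}

```text
t: 8.0
tcp_pos: [525.8, -181.0, 270.3]
orientation: [0.373, -0.594, 0.606, -0.375]
ft_force: [0.2, -0.4, -0.3]
grip_width: 85.5
```

Run:
```python
from workcell import *
from h import *
s,M=info()
c=capture("wrist"); c["pos"]=s["tcp_pos"];c["M"]=M; np.save("w5.npy",c,allow_pickle=True)
crop(c["img"],150,50,260,240,3,"pics/w5.png")
```

```text
t 8.0 tcp [ 525.8 -181.   270.3] F [ 0.2 -0.4 -0.3] T [-0.01  0.02  0.06] w 85.5 q [-0.394  0.124  1.248 -0.008  1.756  1.632]
xdir deg -116.15 tooly [ 0.01  -0.013 -1.   ]
```

View pics/w5.png

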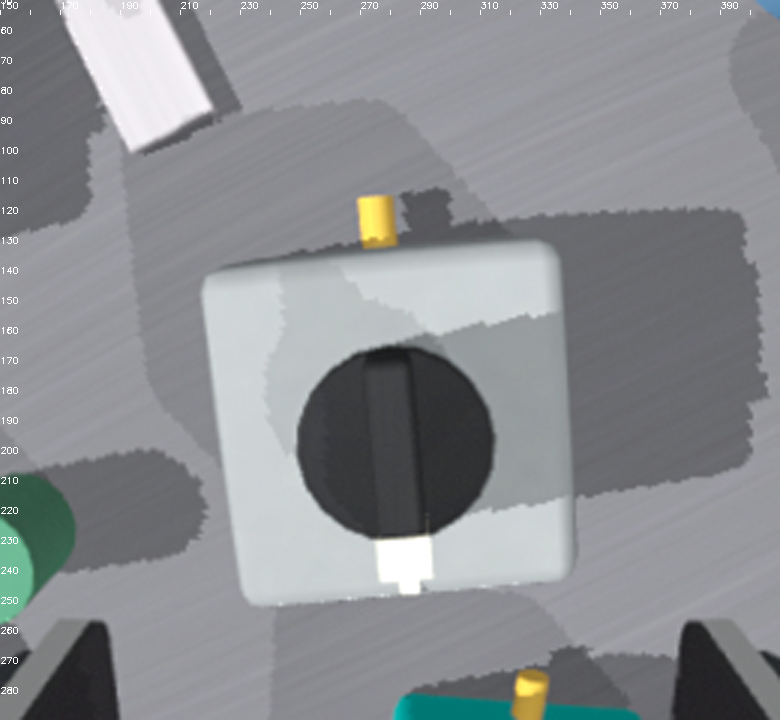

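Run:
```python
from h import *
c=np.load("w5.npy",allow_pickle=True).item()
ang=lambda a,b:np.degrees(np.arctan2(*(b-a)[1::-1]))
p=lambda u,v,z:wray(c,(u,v),z)
# crop px /3 + (150,50)
f=lambda x,y,z:p(150+x/3,50+y/3,z)
print("wing L edge",ang(f(365,365,153),f(376,537,153)),"R",ang(f(410,362,153),f(424,530,153)))
print("mark", f(409,588,100), "disc c", f(396,440,123))
print("sides",ang(f(207,310,100),f(240,575,100)),ang(f(558,270,100),f(572,555,100)))
g=np.load("top.npy",allow_pickle=True).item()
```

```text
wing L edge 157.09216992123544 R 158.80702767473943
mark [ 472.1205886  -161.87597471  100.        ] disc c [ 525.47716537 -182.83131462  123.        ]
sides 158.61813164565163 158.78631248467548
```

Run:
```python
from h import *
g=np.load("top.npy",allow_pickle=True).item()
print("knob",ray_plane(g,(196.5,219.2),203),"collar top",ray_plane(g,(199.8,215.5),180))
s,M=info(); 
yaw=np.radians(-116.15-(-105.6)); print("yaw",yaw, rel(s,M,[480,192,270]))
```

```text
knob [453.11801125 198.21093189 203.        ] collar top [466.19944776 193.96907194 180.        ]
t 8.05 tcp [ 525.4 -180.8  268.4] F [-0.6  1.2 -0.6] T [ 0.04 -0.02 -0.02] w 85.3 q [-0.394  0.125  1.25  -0.008  1.755  1.632]
xdir deg -116.15 tooly [ 0.007 -0.012 -1.   ]
yaw -0.18413223608540197 [-0.3146 -0.0062 -0.205 ]
```

Call:
{"op": "send_rows", "data": {
  "deltas": [
    {"linear": [-0.03,-0.01,-0.02],"yaw": -0.04},
    {"linear": [-0.075,-0.02,-0.05],"yaw": -0.1},
    {"linear": [-0.12,-0.025,-0.08],"yaw": -0.184},
    {"linear": [-0.165,-0.025,-0.11],"yaw": -0.184},
    {"linear": [-0.21,-0.025,-0.14],"yaw": -0.184},
    {"linear": [-0.26,-0.025,-0.17],"yaw": -0.184},
    {"linear": [-0.3,-0.025,-0.2],"yaw": -0.184},
    {"linear": [-0.315,-0.025,-0.205],"yaw": -0.184},
    {"linear": [-0.315,-0.025,-0.205],"yaw": -0.184},
    {"linear": [-0.315,-0.025,-0.205],"yaw": -0.184}
  ]
}}

```text
t: 9.3
tcp_pos: [480.3, 191.3, 288.2]
orientation: [0.428, -0.559, 0.568, -0.426]
ft_force: [0.9, -0.0, 0.2]
grip_width: 85.8
```

Run:
```python
from workcell import *
from h import *
s,M=info()
c=capture("wrist"); c["pos"]=s["tcp_pos"];c["M"]=M; np.save("w6.npy",c,allow_pickle=True)
crop(c["img"],150,50,260,240,3,"pics/w6.png")
c=capture("top");np.save("top2.npy",c,allow_pickle=True); crop(c["img"],180,165,180,90,4,"pics/t6.png")
```

```text
t 9.3 tcp [480.3 191.3 288.2] F [ 0.9 -0.   0.2] T [ 0.    0.01 -0.04] w 85.8 q [ 0.315  0.022  1.319 -0.014  1.798  2.157]
xdir deg -105.69 tooly [ 0.006 -0.012 -1.   ]
```

View pics/w6.png

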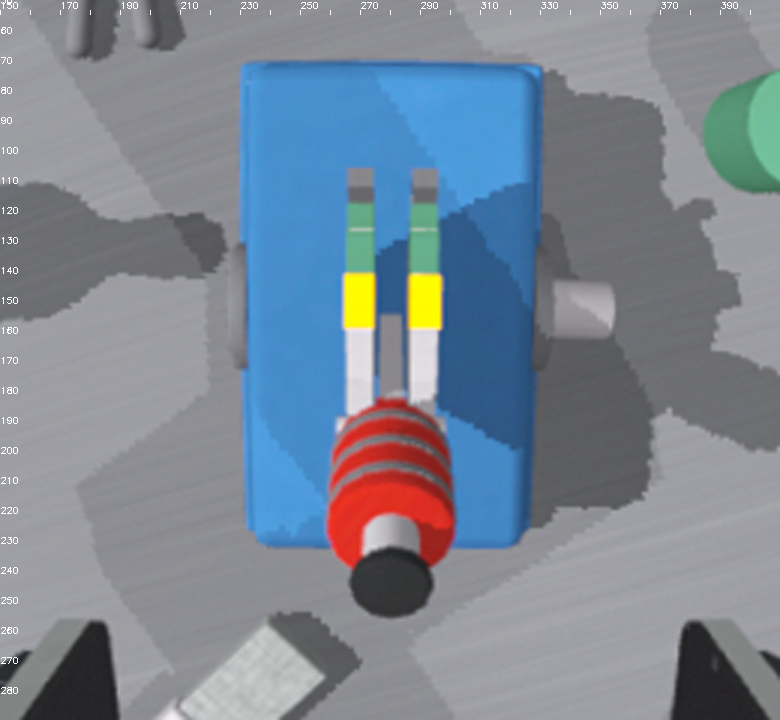

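View pics/t6.png

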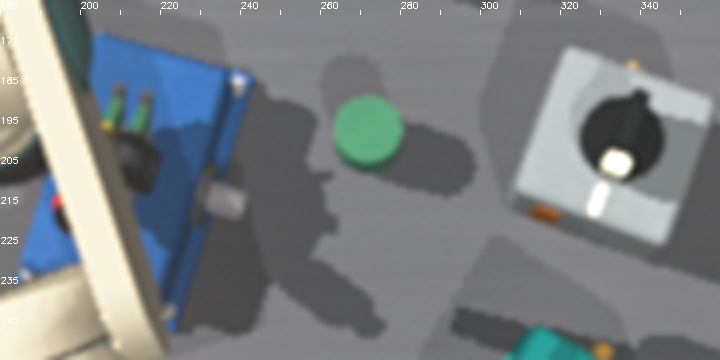

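The lever plane is at u≈280 in the wrist image, centred under the tool. The collar spans (328..455) in the crop and the knob is at (391,582). The top view shows the tip still on the mark.

Run:
```python
from h import *
c=np.load("w6.npy",allow_pickle=True).item()
f=lambda x,y,z:wray(c,(150+x/3,50+y/3),z)
cor=[f(243,63,68),f(541,66,68),f(247,545,68),f(527,545,68)]
print(np.round(cor,1), np.mean(cor,0))
print("front mid",f(391,64,64),"back mid",f(391,546,64))
u=np.array([np.cos(np.radians(-15.7)),np.sin(np.radians(-15.7))]); v=np.array([-u[1],u[0]])
def L(P): return np.round([P[:2]@u,P[:2]@v],1)
print("front,back in gear axes",L(f(391,64,64)),L(f(391,546,64)))
for z in (130,135,140): print("tooth z",z, L(f(359,273,z)),L(f(425,273,z)),L(f(359,329,z)),L(f(425,329,z)))
print("rim end",L(f(391,168,50+76)))
print("knob", [ (z,L(f(391,582,z))) for z in (185,190,195)])
for y in (398,430,450,470): print("collar R/L edges at 175", L(f(328,505,185)),L(f(455,505,185)))
# predicted model
base=(np.array(f(391,64,64))+np.array(f(391,546,64)))/2
for hc in [L(base)]:
  print("base",base,hc, "tcp",L(c["pos"]))
  for th in (-.45,-.4,-.35,-.3,-.25):
    out=[]
    for r in (160,149,138,117,96):
      xy=(hc[0]+r*np.sin(th))*u+hc[1]*v; P=[*xy,50+r*np.cos(th)]
      q=wproj(c,P); out.append(((q-[150,50])*3).round(0).tolist())
    print(th,out)
  for r,a in ((90,-.03+.1),(90,0.0),(90,.1),(80,.45),(90,.2)):
      xy=(hc[0]+r*np.sin(a))*u+hc[1]*v; q=wproj(c,[*xy,50+r*np.cos(a)]); print("rim",r,a,((q-[150,50])*3).round(0))
```

```text
[[616.9 208.5  68. ]
 [586.1 102.7  68. ]
 [438.6 261.1  68. ]
 [408.3 154.4  68. ]] [512.50006146 181.67708751  68.        ]
front mid [601.31081589 156.07058277  64.        ] back mid [421.51357731 206.67499734  64.        ]
front,back in gear axes [536.6 313. ] [349.9 313. ]
tooth z 130 [460.6 323.2] [460.6 302.9] [443.2 323.3] [443.2 302.9]
tooth z 135 [460.9 323.1] [460.9 303.2] [443.7 323.2] [443.7 303.1]
tooth z 140 [461.1 323. ] [461.1 303.4] [444.3 323.1] [444.3 303.3]
rim end [493.3 313.4]
knob [(185, array([381. , 313.8])), (190, array([382.9, 313.8])), (195, array([384.8, 313.9]))]
collar R/L edges at 175 [402.7 330.4] [402.6 296.9]
collar R/L edges at 175 [402.7 330.4] [402.6 296.9]
collar R/L edges at 175 [402.7 330.4] [402.6 296.9]
collar R/L edges at 175 [402.7 330.4] [402.6 296.9]
base [511.4121966  181.37279005  64.        ] [443.3 313. ] tcp [410.6 314.1]
-0.45 [[394.0, 620.0], [394.0, 589.0], [394.0, 561.0], [393.0, 510.0], [393.0, 464.0]]
-0.4 [[394.0, 599.0], [394.0, 570.0], [394.0, 543.0], [393.0, 495.0], [393.0, 452.0]]
-0.35 [[395.0, 576.0], [394.0, 549.0], [394.0, 523.0], [393.0, 479.0], [393.0, 439.0]]
-0.3 [[395.0, 551.0], [394.0, 526.0], [394.0, 502.0], [393.0, 462.0], [393.0, 426.0]]
-0.25 [[395.0, 524.0], [394.0, 501.0], [394.0, 480.0], [393.0, 444.0], [393.0, 412.0]]
rim 90 0.07 [393. 311.]
rim 90 0.0 [393. 332.]
rim 90 0.1 [393. 302.]
rim 80 0.45 [392. 217.]
rim 90 0.2 [393. 272.]
```

Call:
{"op": "send_rows", "data": {
  "deltas": [
    {"linear": [-0.001,0.03,-0.016],"yaw": 0},
    {"linear": [-0.001,0.08,-0.016],"yaw": 0},
    {"linear": [-0.0015,0.12,-0.016],"yaw": 0},
    {"linear": [-0.0015,0.145,-0.016],"yaw": 0},
    {"linear": [-0.0015,0.15,-0.016],"yaw": 0},
    {"linear": [-0.0015,0.15,-0.016],"yaw": 0}
  ]
}}

```text
t: 10.15
tcp_pos: [466.9, 194.9, 139.4]
orientation: [0.427, -0.559, 0.569, -0.426]
ft_force: [0.4, -0.3, 0.9]
grip_width: 85.3
```

Run:
```python
from workcell import *
from h import *
s,M=info()
u=np.array([np.cos(np.radians(-15.7)),np.sin(np.radians(-15.7))]); print(s["tcp_pos"][:2]@u, s["tcp_pos"][:2]@[-u[1],u[0]])
c=capture("wrist"); c["pos"]=s["tcp_pos"];c["M"]=M; np.save("w7.npy",c,allow_pickle=True)
crop(c["img"],150,110,260,240,3,"pics/w7.png")
c=capture("scene"); crop(c["img"],240,120,120,110,6,"pics/s7.png")
```

```text
t 10.15 tcp [466.9 194.9 139.4] F [ 0.4 -0.3  0.9] T [ 0.   -0.01 -0.  ] w 85.3 q [ 0.33   0.045  1.593 -0.014  1.5    2.177]
xdir deg -105.77 tooly [ 0.008 -0.012 -1.   ]
396.7643218160756 313.97060274831654
```

View pics/w7.png

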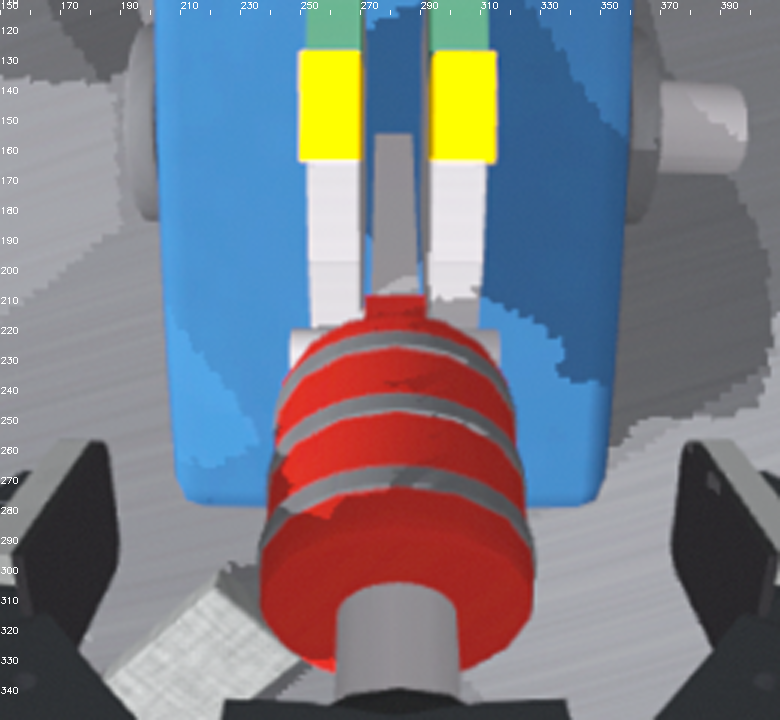

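View pics/s7.png

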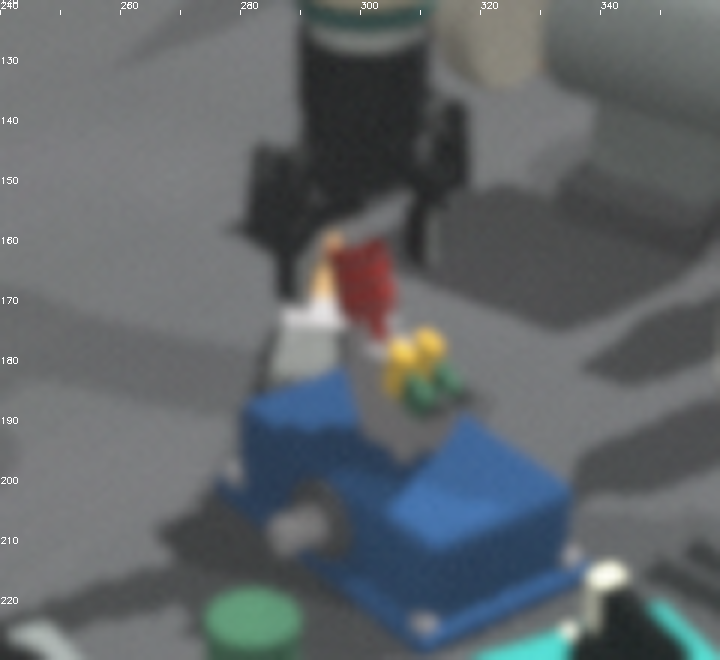

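The collar is centred between the pads, at u≈397 against a pad midpoint of 395. I'll shift 2 mm toward -x and close.

Call:
{"op": "send_rows", "data": {
  "deltas": [
    {"linear": [0,0,-0.002],"yaw": 0},
    {"linear": [0,0,-0.002],"yaw": 0},
    {"linear": [0,0,-0.002],"yaw": 0},
    {"linear": [0,0,-0.002],"yaw": 0},
    {"linear": [0,0,-0.002],"yaw": 0},
    {"linear": [0,0,-0.002],"yaw": 0}
  ],
  "hand": -1
}}

```text
t: 11.0
tcp_pos: [465.2, 195.4, 140.8]
orientation: [0.427, -0.558, 0.569, -0.427]
ft_force: [-2.8, -2.8, 4.2]
grip_width: 34.8
```

Run:
```python
from workcell import *
from h import *
s,M=info()
u=np.array([np.cos(np.radians(-15.7)),np.sin(np.radians(-15.7))]); print(s["tcp_pos"][:2]@u, s["tcp_pos"][:2]@[-u[1],u[0]])
c=capture("wrist"); c["pos"]=s["tcp_pos"];c["M"]=M; np.save("w8.npy",c,allow_pickle=True)
crop(c["img"],150,110,260,240,3,"pics/w8.png")
```

```text
t 11.0 tcp [465.2 195.4 140.8] F [-2.8 -2.8  4.2] T [-0.41  0.49  0.  ] w 34.8 q [ 0.332  0.039  1.596 -0.014  1.501  2.179]
xdir deg -105.76 tooly [ 0.009 -0.012 -1.   ]
394.96702082526934 313.98741346694214
```

View pics/w8.png

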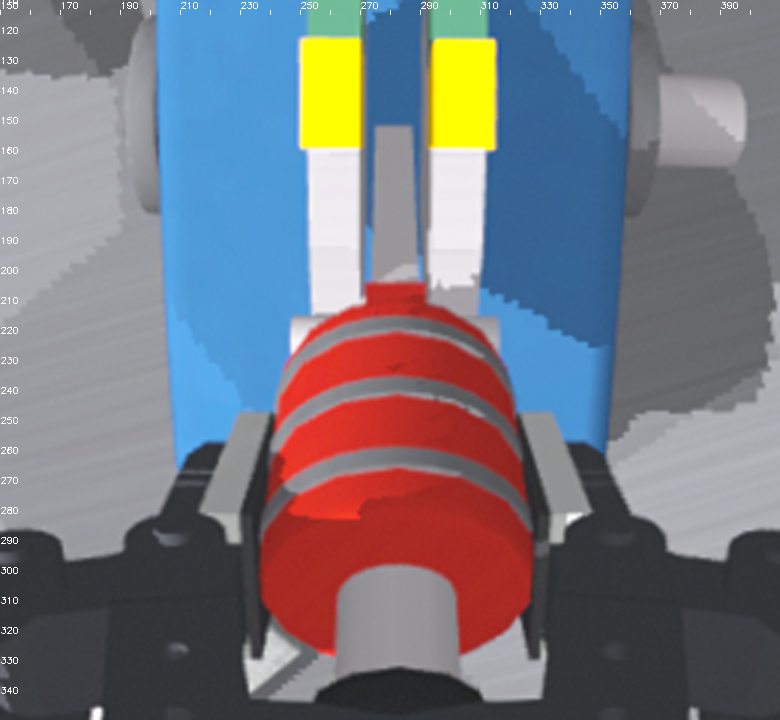

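Call:
{"op": "send_rows", "data": {
  "deltas": [
    {"linear": [0,-0.004,-0.0018],"yaw": 0},
    {"linear": [0,-0.008,-0.0036],"yaw": 0},
    {"linear": [0,-0.012,-0.0054],"yaw": 0},
    {"linear": [0,-0.013,-0.0058],"yaw": 0},
    {"linear": [0,-0.013,-0.0058],"yaw": 0}
  ]
}}

```text
t: 11.68
tcp_pos: [459.6, 197.0, 153.7]
orientation: [0.427, -0.558, 0.569, -0.427]
ft_force: [3.6, -2.4, -2.5]
grip_width: 35.1
```

Run:
```python
from workcell import *
from h import *
s,M=info()
u=np.array([np.cos(np.radians(-15.7)),np.sin(np.radians(-15.7))]); print(s["tcp_pos"][:2]@u, s["tcp_pos"][:2]@[-u[1],u[0]])
c=capture("wrist"); c["pos"]=s["tcp_pos"];c["M"]=M; np.save("w9.npy",c,allow_pickle=True)
crop(c["img"],150,110,260,240,3,"pics/w9.png")
```

```text
t 11.68 tcp [459.6 197.  153.7] F [ 3.6 -2.4 -2.5] T [-0.33 -0.83  0.12] w 35.1 q [ 0.339  0.016  1.593 -0.015  1.527  2.186]
xdir deg -105.77 tooly [ 0.01  -0.012 -1.   ]
389.17210067113734 314.0056478775929
```

View pics/w9.png

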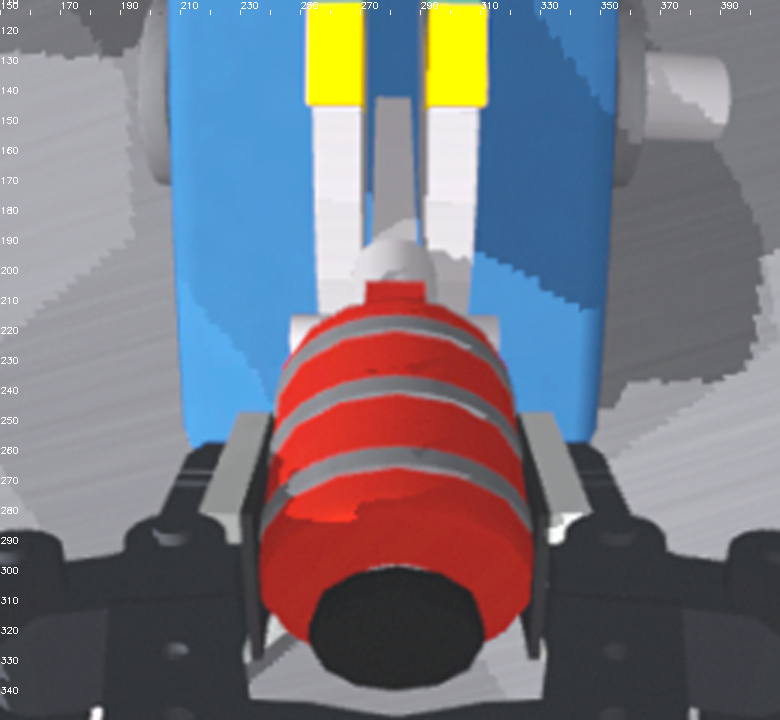

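The collar rose about 14.1 mm with the gripper, and the bands stayed fixed relative to the pads. Next I swing the lever along an arc about the hinge, first up to about -0.1 rad.

Call:
{"op": "send_rows", "data": {
  "deltas": [
    {"linear": [0,-0.002,0.005],"yaw": 0},
    {"linear": [0,-0.0037,0.0099],"yaw": 0},
    {"linear": [0,-0.0053,0.015],"yaw": 0},
    {"linear": [0,-0.0066,0.0203],"yaw": 0},
    {"linear": [0,-0.0078,0.0256],"yaw": 0},
    {"linear": [0,-0.0088,0.0309],"yaw": 0},
    {"linear": [0,-0.0095,0.0356],"yaw": 0},
    {"linear": [0,-0.01,0.0403],"yaw": 0},
    {"linear": [0,-0.01,0.0403],"yaw": 0}
  ]
}}

```text
t: 12.85
tcp_pos: [497.2, 186.0, 162.9]
orientation: [0.428, -0.559, 0.568, -0.426]
ft_force: [-4.0, -1.5, -5.6]
grip_width: 34.7
```

Run:
```python
from workcell import *
from h import *
s,M=info()
u=np.array([np.cos(np.radians(-15.7)),np.sin(np.radians(-15.7))]); print(s["tcp_pos"][:2]@u, s["tcp_pos"][:2]@[-u[1],u[0]])
c=capture("wrist"); c["pos"]=s["tcp_pos"];c["M"]=M; np.save("w10.npy",c,allow_pickle=True)
crop(c["img"],150,110,260,240,3,"pics/w10.png")
g=np.array([s["tcp_pos"][:2]@u-443, s["tcp_pos"][2]+21-50]); print(np.hypot(*g),np.arctan2(*g))
```

```text
t 12.85 tcp [497.2 186.  162.9] F [-4.  -1.5 -5.6] T [0.12 1.18 0.43] w 34.7 q [ 0.296  0.1    1.487 -0.014  1.554  2.141]
xdir deg -105.72 tooly [ 0.005 -0.013 -1.   ]
428.3240071544447 313.6546310147726
134.71777343705008 -0.10915543574539546
```

View pics/w10.png

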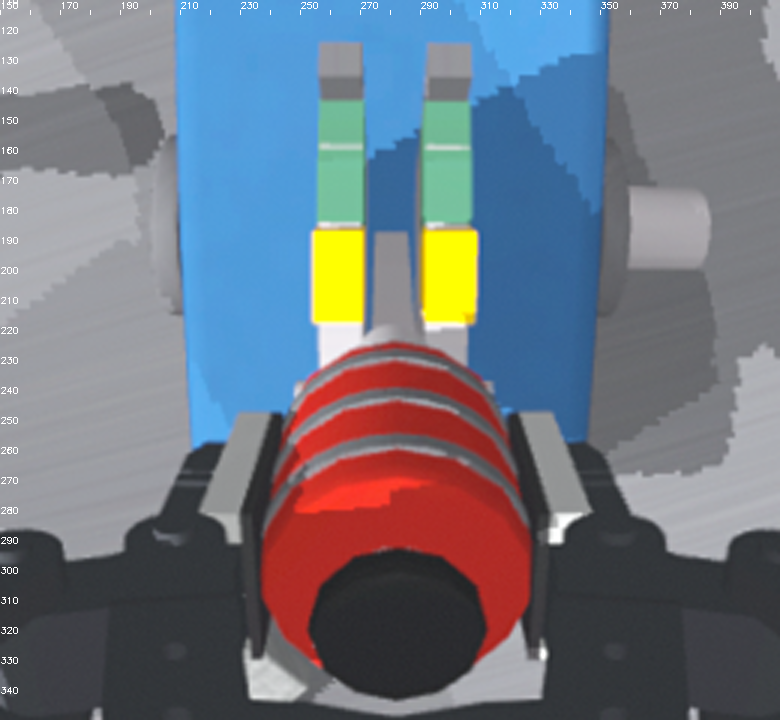

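The lever follows the hand. The pin is just ahead of the tooth and the lift is still about 13 mm. I'll continue over the tooth into the notch.

Call:
{"op": "send_rows", "data": {
  "deltas": [
    {"linear": [0,-0.0018,0.003],"yaw": 0},
    {"linear": [0,-0.002,0.0079],"yaw": 0},
    {"linear": [0,-0.0021,0.0147],"yaw": 0},
    {"linear": [0,-0.0018,0.0228],"yaw": 0},
    {"linear": [0,-0.0009,0.0309],"yaw": 0},
    {"linear": [0,0.0003,0.039],"yaw": 0},
    {"linear": [0,0.0021,0.0469],"yaw": 0},
    {"linear": [0,0.0045,0.0548],"yaw": 0},
    {"linear": [0,0.0073,0.0625],"yaw": 0},
    {"linear": [0,0.0073,0.0625],"yaw": 0}
  ]
}}

```text
t: 14.15
tcp_pos: [557.3, 168.7, 155.6]
orientation: [0.429, -0.559, 0.568, -0.425]
ft_force: [-2.3, -3.2, -4.3]
grip_width: 34.7
```

Run:
```python
from workcell import *
from h import *
s,M=info()
u=np.array([np.cos(np.radians(-15.7)),np.sin(np.radians(-15.7))]); print(s["tcp_pos"][:2]@u, s["tcp_pos"][:2]@[-u[1],u[0]])
c=capture("wrist"); c["pos"]=s["tcp_pos"];c["M"]=M; np.save("w11.npy",c,allow_pickle=True)
crop(c["img"],150,110,260,240,3,"pics/w11.png")
g=np.array([s["tcp_pos"][:2]@u-443, s["tcp_pos"][2]+21-50]); print(np.hypot(*g),np.arctan2(*g))
c=capture("scene"); crop(c["img"],240,120,120,110,6,"pics/s11.png")
```

```text
t 14.15 tcp [557.3 168.7 155.6] F [-2.3 -3.2 -4.3] T [-0.    0.75 -0.01] w 34.7 q [ 0.237  0.248  1.336 -0.014  1.558  2.083]
xdir deg -105.76 tooly [ 0.003 -0.013 -1.   ]
490.8369289755941 313.1665178519314
135.29506941510024 0.361390026370002
```

View pics/w11.png

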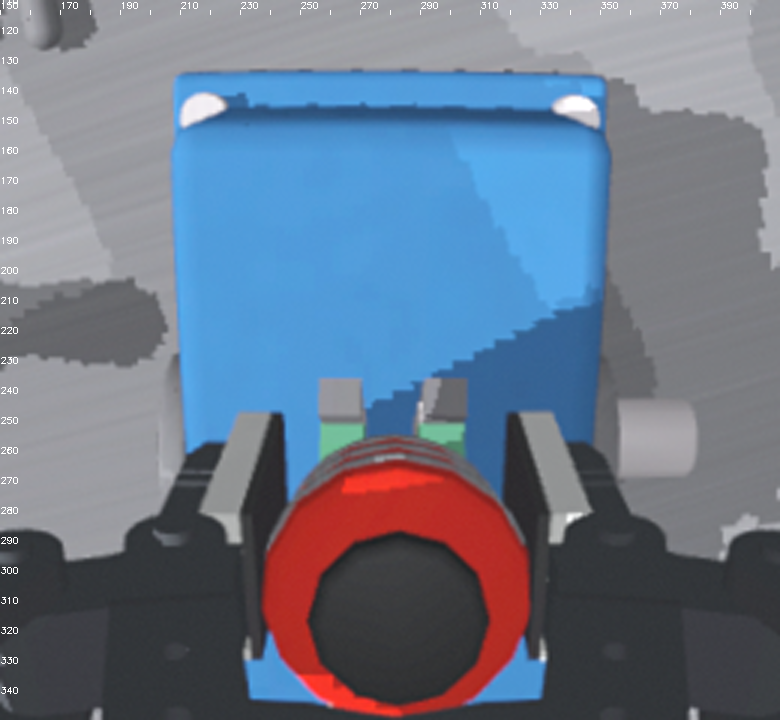

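View pics/s11.png

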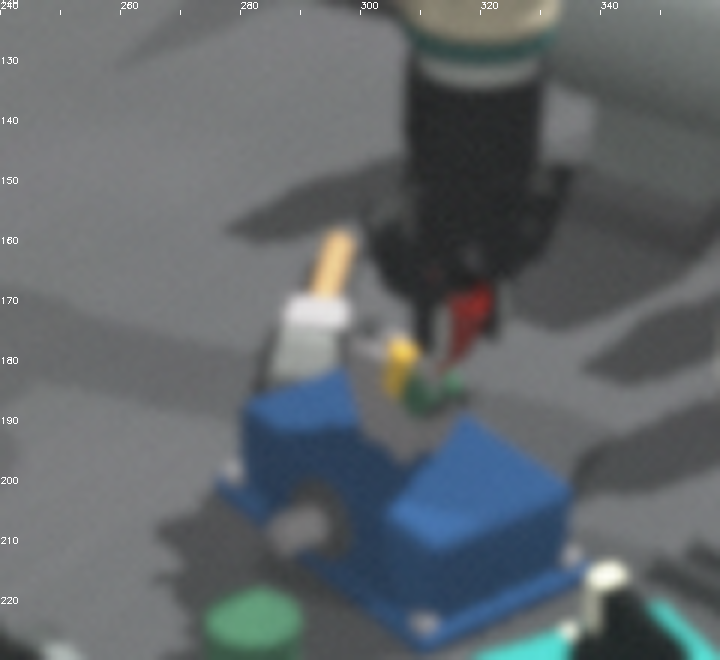

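The lever is at about 0.36 rad, past the tooth and in the green zone, with the collar still lifted. I'll release and rise.

Call:
{"op": "send_rows", "data": {
  "deltas": [
    {"linear": [0,0,0],"yaw": 0},
    {"linear": [0,0,0],"yaw": 0},
    {"linear": [0,0,0],"yaw": 0},
    {"linear": [0,0,0],"yaw": 0},
    {"linear": [0,0,0],"yaw": 0},
    {"linear": [0,0,0],"yaw": 0}
  ],
  "hand": 1
}}

```text
t: 15.0
tcp_pos: [557.4, 168.6, 155.9]
orientation: [0.428, -0.559, 0.569, -0.425]
ft_force: [-0.4, -0.1, 0.3]
grip_width: 85.5
```

Run:
```python
from workcell import *
from h import *
s,M=info()
c=capture("wrist"); c["pos"]=s["tcp_pos"];c["M"]=M; np.save("w12.npy",c,allow_pickle=True)
crop(c["img"],150,110,260,240,3,"pics/w12.png")
```

```text
t 15.0 tcp [557.4 168.6 155.9] F [-0.4 -0.1  0.3] T [-0.   -0.    0.03] w 85.5 q [ 0.237  0.247  1.336 -0.014  1.557  2.083]
xdir deg -105.76 tooly [ 0.005 -0.014 -1.   ]
```

View pics/w12.png

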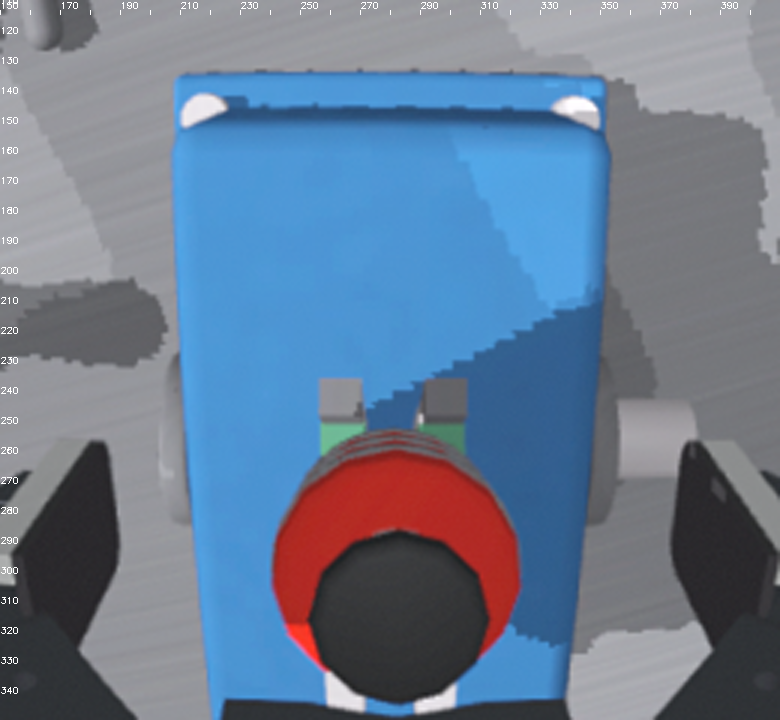

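The collar dropped and looks smaller, and the knob stayed at (398,615). I'll rise and move away so the fixed cameras can see it.

Call:
{"op": "send_rows", "data": {
  "deltas": [
    {"linear": [0,-0.04,0],"yaw": 0},
    {"linear": [0,-0.09,0],"yaw": 0},
    {"linear": [0,-0.13,0],"yaw": 0},
    {"linear": [0,-0.14,-0.05],"yaw": 0},
    {"linear": [0,-0.14,-0.09],"yaw": 0},
    {"linear": [0,-0.14,-0.09],"yaw": 0}
  ]
}}

```text
t: 15.8
tcp_pos: [468.6, 195.7, 296.1]
orientation: [0.428, -0.558, 0.568, -0.426]
ft_force: [0.6, 0.3, -0.3]
grip_width: 85.1
```

Run:
```python
from workcell import *
from h import *
s,M=info()
c=capture("wrist"); c["pos"]=s["tcp_pos"];c["M"]=M; np.save("w13.npy",c,allow_pickle=True)
crop(c["img"],150,50,260,240,3,"pics/w13.png")
c=capture("scene"); np.save("scene2.npy",c,allow_pickle=True); crop(c["img"],240,120,120,110,6,"pics/s13.png")
```

```text
t 15.8 tcp [468.6 195.7 296.1] F [ 0.6  0.3 -0.3] T [-0.03 -0.   -0.03] w 85.1 q [ 3.310e-01 -2.000e-03  1.329e+00 -1.400e-02  1.814e+00  2.171e+00]
xdir deg -105.64 tooly [ 0.006 -0.013 -1.   ]
```

View pics/w13.png

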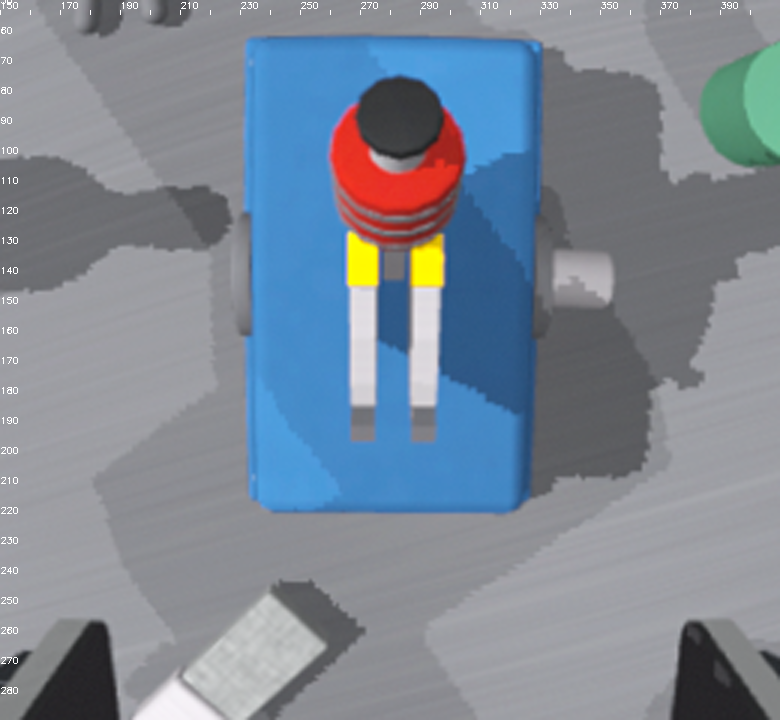

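View pics/s13.png

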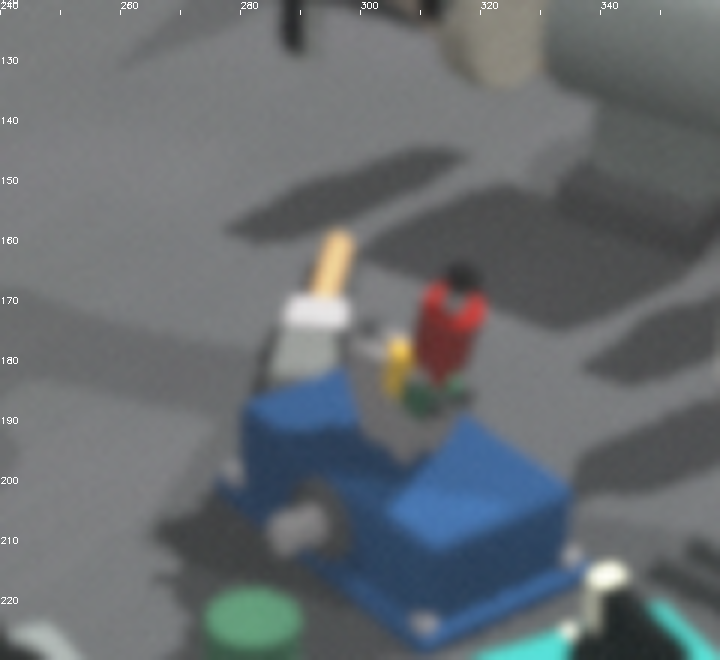

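Run:
```python
from h import *
c=np.load("w13.npy",allow_pickle=True).item(); img=c["img"].copy()
u=np.array([np.cos(np.radians(-15.7)),np.sin(np.radians(-15.7)),0]); v=np.array([-u[1],u[0],0]); z=np.array([0,0,1.])
H=443*u+313.3*v+50*z
out=[]
for th in (.32,.36,.40):
  a=np.sin(th)*u+np.cos(th)*z; b=np.cos(th)*u-np.sin(th)*z
  for lift in (0,8,14):
    P=[(wproj(c,H+(138+lift)*a+18*(np.cos(t)*b+np.sin(t)*v))-[150,50])*3 for t in np.linspace(0,2*np.pi,60)]
    P=np.array(P); k=(wproj(c,H+149*a)-[150,50])*3
    print(th,lift,"u",P[:,0].min().round(),P[:,0].max().round(),"v",P[:,1].min().round(),P[:,1].max().round(),"knob c",k.round())
    if th==.36: out.append(P)
big=cv2.imread("pics/w13.png")
for P,col in zip(out,((0,255,0),(255,255,0),(255,0,255))): cv2.polylines(big,[P.astype(int)],True,col,1)
cv2.imwrite("pics/w13o.png",big[30:330,230:560].repeat(2,0).repeat(2,1)[:600,:660])
```

```text
0.32 0 u 327.0 465.0 v 77.0 201.0 knob c [397. 120.]
0.32 8 u 326.0 468.0 v 63.0 190.0 knob c [397. 120.]
0.32 14 u 324.0 470.0 v 52.0 181.0 knob c [397. 120.]
0.36 0 u 328.0 465.0 v 60.0 180.0 knob c [397.  99.]
0.36 8 u 326.0 467.0 v 45.0 167.0 knob c [397.  99.]
0.36 14 u 325.0 469.0 v 34.0 158.0 knob c [397.  99.]
0.4 0 u 328.0 464.0 v 45.0 160.0 knob c [397.  79.]
0.4 8 u 327.0 467.0 v 29.0 145.0 knob c [397.  79.]
0.4 14 u 325.0 468.0 v 16.0 134.0 knob c [397.  79.]
```

View pics/w13o.png

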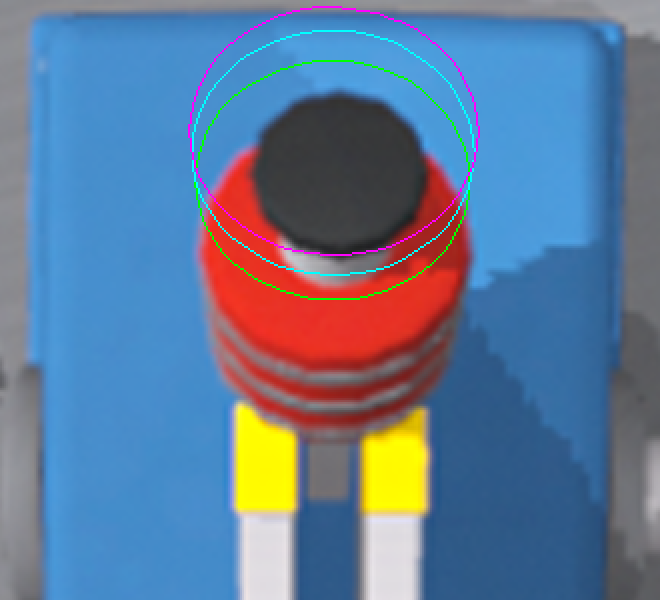

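By the model fit the collar top is at or below its home position: the visible lower rim is at v≈210, against 199 for a lift of 0. The lever angle comes out at about 0.31. I'll take a side-on look to confirm this directly.

Call:
{"op": "send_rows", "data": {
  "deltas": [
    {"linear": [-0.05,0,0.0],"yaw": 0},
    {"linear": [-0.1,0,0.01],"yaw": 0},
    {"linear": [-0.15,0.03,0.02],"yaw": 0},
    {"linear": [-0.15,0.07,0.02],"yaw": 0},
    {"linear": [-0.15,0.09,0.02],"yaw": 0},
    {"linear": [-0.15,0.09,0.02],"yaw": 0}
  ]
}}

```text
t: 16.65
tcp_pos: [530.8, 331.9, 200.9]
orientation: [0.43, -0.559, 0.569, -0.423]
ft_force: [0.4, 0.3, 0.4]
grip_width: 85.2
```

Run:
```python
from workcell import *
from h import *
s,M=info()
c=capture("wrist"); c["pos"]=s["tcp_pos"];c["M"]=M; np.save("w14.npy",c,allow_pickle=True)
crop(c["img"],360,50,200,200,3,"pics/w14.png")
u=np.array([np.cos(np.radians(-15.7)),np.sin(np.radians(-15.7)),0]); v=np.array([-u[1],u[0],0]); z=np.array([0,0,1.])
H=443*u+313.3*v+50*z
big=cv2.imread("pics/w14.png")
f=lambda P:tuple(int(t) for t in (wproj(c,P)-[360,50])*3)
for th,col in ((.3,(0,255,0)),(.36,(255,0,255))):
  a=np.sin(th)*u+np.cos(th)*z
  for r in (0,80,96,138,160): cv2.circle(big,f(H+r*a),3,col,-1)
cv2.imwrite("pics/w14o.png",big)
c=capture("top"); cv2.imwrite("pics/top14.png",c["img"][:,:,::-1])
```

```text
t 16.65 tcp [530.8 331.9 200.9] F [0.4 0.3 0.4] T [-0.05 -0.07 -0.03] w 85.2 q [ 0.506  0.355  1.115 -0.015  1.678  2.351]
xdir deg -105.79 tooly [ 0.001 -0.016 -1.   ]
```

View pics/w14o.png

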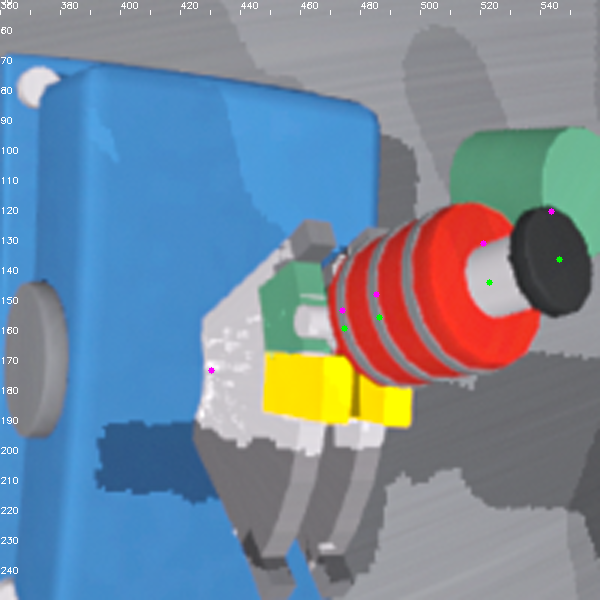

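View pics/w14.png

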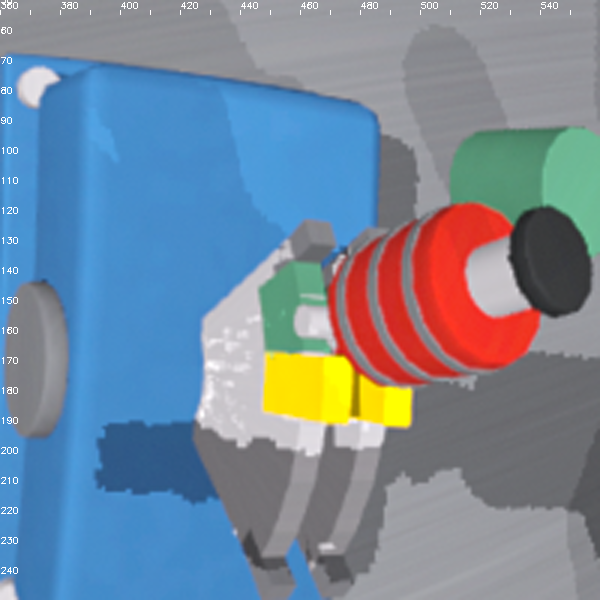

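View pics/top14.png

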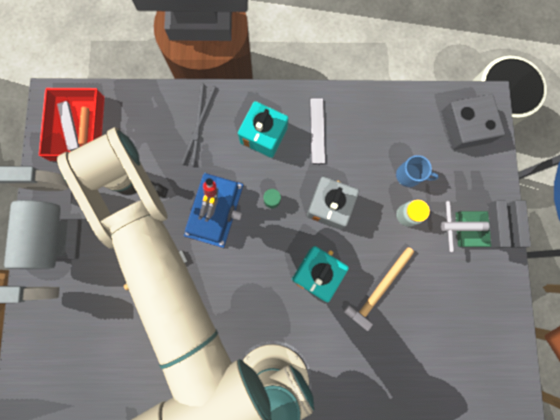

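The side view shows the collar home. Its pin at (312,322) sits in the green notch just past the yellow tooth, bare shaft separates collar and knob, and the collar's top face at (490,285) matches the zero-lift model point at (489,282). In the top view the bystanders are where they were, and the cap tip is on its mark.

Run:
```python
from workcell import *
from h import *
info(); print(job_done())
```

```text
t 16.75 tcp [531.5 332.5 204.6] F [-0.6 -0.4  1.8] T [-0.01 -0.02  0.  ] w 85.5 q [ 0.507  0.352  1.112 -0.015  1.679  2.351]
xdir deg -105.78 tooly [ 0.006 -0.013 -1.   ]
the job is handed in; nothing more can be done
None
```

Both steps are done in the order asked, and the job was handed in at about 17 s of the 72 s allowed.

**Cap:** I gripped the black wing on the grey reservoir and turned it clockwise about 2.05 rad, until the torque rose from 0.2 to 2.0 N m at its stop. After I let go, the wing pointed at about 158° in the world frame and the tank's sides at 158.7°. The white tip was over the mark.

**Lever:** I lifted the collar about 14 mm, and my estimate stayed at 13 mm or more where I checked it on the way. I swung the lever over the yellow tooth and released it, and the collar dropped by itself. The last side view shows the pin seated in the green notch, bare shaft between collar and knob, and the collar top at its zero-lift position.

**Last checks:**
- **Bench and forces:** The robot was touching nothing at the end. The force readings I took between moves never passed about 17 N, and the bystanders in view looked unmoved. The arm hid the oil bottle and part of the brush in the final top view.
- **Disagreements:** The lever angle came out at 0.36 rad from the hand position and 0.30–0.32 rad from the images. Both are above the 0.25 rad the notch needs. The overhead and wrist cameras differed by about 4 mm on the tank position; I used the wrist camera.
- **Refused call:** One move call was refused for missing its yaw values and moved nothing. I sent it again.

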